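# Draw the setting plate out from under the slide box

## Robot

A 7-joint arm with a two-finger parallel gripper is mounted at the origin on a cart in front of the work surface, level with it; the furniture and walls round the work are solid. World frame = base frame: x ahead of the robot, y to its left, z up, the work surface at z = 0. Lengths are in m, angles in rad, forces in N, time in s.
With the tool pointing down it reaches from about 0.425 to 0.925 m from the base axis. Payload 6.8 kg.
Tool frame: the origin (TCP) lies at the very end of the fingers, on their centre line; the grasp point (between the pads) lies 19 mm behind it; z points along the fingers, y is the line along which they close (so a half turn about z gives the same grasp; the last joint's range is limited). The gripper opens to 85 mm and grips with 20 to 120 N. Pads are 22 mm wide; open, the fingers measure 114 mm over their backs; the gripper's body (76 mm by 85 mm) begins 54 mm behind the grasp point. The pads swing forward as they close: fully open they stand 13 mm farther back than shut.
Start: joints at [1.227, 0.477, 0.022, 1.555, -0.011, 1.109, -0.083], TCP at [0.158, -0.656, 0.231] pointing down, gripper open.
Joint ranges: [-2.96, 2.96], [-0.34, 2.1], [-1.41, 1.46], [0.24, 2.44], [-1.37, 4.51], [0.17, 1.92], [-2.96, 2.96]. Speed limits (rad/s): [2.39, 2.39, 3.14, 3.14, 3.14, 3.14, 3.14].

## Interface

Orientations are given as a rotation vector (axis times angle).
In Python, from bench import get_obs, viewer, r gives the robot as it stands. The module is installed in compiled form; this text tells all that it offers.
- The arm moves only by the tool play_rows, never from a script. Its argument "commands" is a list that holds one entry, the list of rows, each a list of 5 numbers: the gripper's target within -1 to 1 (shut at 1, half-way at 0, fully open at -1), then the shift along the tool's x, y, z scaled (see below), then the turn about the tool's z scaled (see below). A call has 1 to 12 rows; each row is the pose to reach, as a shift and turn from the pose commanded when the call began, along the tool's axes at that moment; what a row does not reach only later rows make up. The controller multiplies each number of a shift by 0.2 m and each number of a turn by pi/2 rad. A row lasts 1/12 s, in which the tool goes at most 41.7 mm and 7.16 degrees, less where a joint would pass 70% of its speed; a pose out of reach is approached as far as the arm can. A call with a number of a shift or a turn outside -1 to 1 is refused whole. A call with a gripper value outside its range is refused whole. The fingers move at their own pace and stop on an object; "grip_force" is the grip in N (left out, the last holds). Time passes only in rows, so rows that repeat a pose let the fingers close. It gives the time, the measured TCP pose, the force, the opening and the grip force at its end, in the units of the state.
- get_obs(): the state, without advancing time (a new reading comes with each control period).
- viewer.grab_frame(name): name is "side" or "top"; returns a dict with "pixels" (400x640x3 uint8, red, green, blue), "fovy" (degrees; the focal length in pixels is half the picture's height over the tangent of half this angle, whatever the lens; pixels are square), "cx", "cy" (the principal point, pixels), "world_to_cam" (4x4, takes a point from world to camera coordinates). Camera axes: x right, y up, looking along -z (the intrinsics and any distortion apply to the point x, -y, -z); pixel columns grow to the right and rows downward; lengths in m; the calibration is good to about 2 mm. A picture is of the moment at which its call begins. There is no depth.
- r.hand_in(): hands the job in; it is judged then, once.
Trained networks look in a picture, given as the dict that the camera call returned (one of the last four; its "shot" number tells which), for a name from the list of things; names that differ only in an ending like _2 or _b are one class to them, and where a whole thing is asked for, a point or a joint stands for the part that bears it (a point fixed in the world has none). Each returns a list of dicts, best first, with "score" (0 to 1); they miss things now and then, are a little off and sometimes report something else, mostly with a low value. They report only what shows in the picture. A call takes as long as a camera call. They do not tell look-alikes from the thing itself.
- viewer.trace(picture, thing): "pixels" (400x640 bool, what is visible of it) and "rect" ([left, top, right, bottom] in pixels, round what is visible of it).
The state is a dict: "clock": time; "joints": joint angles; "qvel": joint speeds; "tau": joint torques, N m; "tcp_pos": TCP position; "orientation": TCP orientation; "contact_force": force on the tool from outside, world axes, zero at the start; "moment": the same for the moment, N m; "grip_width": finger opening in m; "gripper_force": force on a finger pad.
Only numpy, scipy, OpenCV 4.12 (cv2) and the standard library are available. Lean on these libraries where they do the work, as an engineer would, in place of code of your own. Each camera call takes 0.05 s, during which the arm holds its last target. There are 200 camera calls.

## Task

The setting plate I need is lying under the wooden slide box, with a loupe standing on the box. Take the plate by its grip block and slide it straight out between the two brackets of the stop until the whole plate is past them, and let go of it lying flat on the worktop. Do not touch or lift the box or the loupe: the box must come down flat on the worktop behind the brackets, with the loupe still standing on it.

Things in the scene. Friction and masses are not known exactly. Their poses are not given: they have to be found in the camera images.
- stop: Two upright steel angle brackets fixed to the worktop in a row along x, each 22 mm wide, 6 mm thick, 40 mm high, with a clear gap of 62 mm between them. Origin on the worktop in the middle of the gap, half-way through the uprights' thickness; +y is the level direction in which the plate is drawn out, away from the box; z up. Their feet, 7 mm high with the screw heads, reach to y = +21 mm.
- plate_grip (a point): Centre of the black grip block (18 mm wide in x, 24 long in y, 30 high from the worktop, free sides) on the +y end of the aluminium plate under the box, 20 mm above the plate's underside, some 62 mm in front of the brackets. 6 mm thick, 130 g; behind an 18 mm tongue it is 44 mm wide and ends 152 mm behind (-y) this point. An identical spare lies alone at the back: not wanted.
- case: Brown wooden slide box, shut, loose, 100 g, 66 mm (x) by 90 mm (y), 34 mm high; origin at the centre of its underside, z up. It rests on the plate (underside 6 mm above the worktop), its 90 mm side facing the brackets, 5 to 15 mm behind them. As the plate is drawn out it rides along, comes to rest against the brackets, which it cannot pass, and drops 6 mm off the plate's rear end.
- eye_loupe: Black eye loupe, 36 mm diameter, 34 mm high, 35 g, standing loose on its wide end about the middle of the box lid. Origin at the centre of its underside, z up.
Mind the look-alikes: they are no part of the job. Leave any green look-alike of the eye_loupe alone.

How it is judged:
At the end, for the whole second after the job is handed in: Grip block's centre over 154 mm in front of the stop, plate flat on the worktop (4 mm, 0.08 rad). Box flat on the worktop (3 mm, 0.05 rad), its centre 25-75 mm behind the stop and within 25 mm of its middle line. Loupe upright on the lid (0.08 rad), within 35 mm of the box's centre (y of plate_grip in the frame of stop above 0.154 m and height (world z) of plate_grip below 0.024 m and angle between each of plate_grip, eye_loupe's own z axis and vertical below 0.08 rad and height (world z) of case below 0.003 m and angle between case's own z axis and vertical below 0.05 rad and y of case in the frame of stop between -0.075 and -0.025 m and x of case in the frame of stop between -0.025 and 0.025 m and z of eye_loupe in the frame of case above 0.03 m and horizontal distance between eye_loupe and case below 0.035 m); the robot touches nothing.
It fails at once if the robot touches the box or the loupe (contact force between any of the fingers, the arm and case above 0.5 N or contact force between any of the fingers, the arm and eye_loupe above 0.5 N).
It fails at once if the box is lifted (its underside more than 25 mm above the worktop) (height (world z) of case above 0.025 m).
It fails at once if the loupe topples (angle between eye_loupe's own z axis and vertical above 0.7 rad).
It also fails if it takes over 40 s, if anything falls off the work surface, if the arm or the gripper's body presses on something with over 40 N, if the wrist force passes 120 N, or if a joint passes its speed limit or range.

## Working session

There is one attempt and no reset: what is moved stays moved. The work goes in short steps, Python scripts to look and compute and a tool call to move; the robot and the scene stay as the last step left them, time stands still between calls to the robot, and variables do not carry over. Pictures are saved under pics/ and viewed, at most 10 in all, crops included, and the job is handed in when it is done.

Besides the shell and the picture viewer there is one more tool, called in YAML: its name, and indented under it one key for each argument. play_rows: Moves the arm, as the interface text tells. Shifts and turns lie within -1 to 1; 1 stands for 0.2 m of shift or pi/2 rad of turn. Its arguments: {"type":"object","properties":{"commands":{"type":"array","items":{"type":"array","items":{"type":"array","items":{"type":"number","minimum":-1,"maximum":1}}}},"grip_force":{"type":"number"}},"required":["commands"]}

```bash
mkdir -p pics
cat > h.py <<'E'
import numpy as np, cv2
from bench import get_obs, viewer, r
def K(f):
    h=f["pixels"].shape[0]; fl=h/2/np.tan(np.radians(f["fovy"])/2); return fl,f["cx"],f["cy"]
def ray(f,uv,z):
    fl,cx,cy=K(f); M=np.array(f["world_to_cam"]); R=M[:3,:3]; c=-R.T@M[:3,3]
    d=R.T@np.array([(uv[0]-cx)/fl,-(uv[1]-cy)/fl,-1]); return c+d*(z-c[2])/d[2]
def proj(f,p):
    fl,cx,cy=K(f); M=np.array(f["world_to_cam"]); q=M[:3,:3]@np.array(p)+M[:3,3]
    return cx+fl*q[0]/-q[2], cy-fl*q[1]/-q[2]
def save(f,n): cv2.imwrite(n,cv2.cvtColor(f["pixels"],cv2.COLOR_RGB2BGR))
E
python3 - <<'E'
from h import *
print(get_obs())
for n in("top","side"):
    f=viewer.grab_frame(n); save(f,f"pics/{n}0.png"); print(n,{k:v for k,v in f.items() if k!="pixels"})
    for t in("stop","plate_grip","case","eye_loupe"):
        for d in viewer.trace(f,t)[:3]: print(t,round(d["score"],2),d["rect"])
E
```

```text
{'clock': 0.0, 'joints': array([ 1.22688717,  0.47780608,  0.02232669,  1.55647034, -0.01149379,
        1.10931897, -0.0830802 ]), 'qvel': array([-0.00053643,  0.00157216,  0.00058634,  0.00049111,  0.00148606,
       -0.00070946,  0.00058515]), 'tau': array([ 5.30105881e-04, -5.96443534e+01,  1.60788048e+00, -2.81197912e+01,
        1.23657405e-02,  9.39902879e-03, -1.33995735e-05]), 'tcp_pos': array([ 0.1575477 , -0.65572924,  0.2303135 ]), 'orientation': array([-3.11794391e+00, -3.69420723e-01,  5.63014110e-04]), 'contact_force': array([ 0.61682284, -0.17679372,  0.23937193]), 'moment': array([ 0.04318293,  0.0670522 , -0.00559878]), 'gripper_force': 0.0, 'grip_width': 0.08526051741826107}
top {'fovy': 52.83889170317434, 'cx': 317.92098247340044, 'cy': 203.59081813983897, 'world_to_cam': array([[-0.00764223, -0.99951897, -0.03005717,  0.02098552],
       [ 0.99876541, -0.00910499,  0.04883403, -0.62921091],
       [-0.04908421, -0.02964686,  0.99835455, -0.87705448],
       [ 0.        ,  0.        ,  0.        ,  1.        ]]), 'shot': 1}
stop 0.73 [327.0, 215.5, 344.8, 267.8]
plate_grip 0.75 [307.8, 228.6, 382.6, 252.4]
case 0.71 [347.1, 217.9, 382.0, 263.6]
eye_loupe 0.54 [354.7, 235.4, 368.8, 248.9]
eye_loupe 0.53 [323.1, 138.3, 338.1, 153.7]
side {'fovy': 50.13894441184781, 'cx': 320.0671348936238, 'cy': 199.6495298862373, 'world_to_cam': array([[-0.87624863, -0.48169716,  0.01249726,  0.56497195],
       [ 0.28980413, -0.50610353,  0.81232554, -0.22262118],
       [-0.38497   ,  0.7154209 ,  0.58307035, -0.63180981],
       [ 0.        ,  0.        ,  0.        ,  1.        ]]), 'shot': 2}
stop 0.72 [342.2, 200.0, 400.1, 239.5]
plate_grip 0.92 [358.8, 216.0, 382.3, 246.9]
case 0.88 [354.6, 183.1, 403.9, 218.2]
eye_loupe 0.8 [334.5, 170.8, 351.2, 193.0]
eye_loupe 0.77 [271.5, 180.9, 285.8, 205.2]
eye_loupe 0.54 [374.0, 180.1, 391.2, 200.6]
```

Run:
```python
import cv2,numpy as np
a=cv2.imread("pics/top0.png")[100:300,220:440]; b=cv2.imread("pics/side0.png")[130:280,250:450]
cv2.imwrite("pics/a.png",cv2.resize(a,None,fx=3,fy=3,interpolation=2)[:600]); cv2.imwrite("pics/b.png",cv2.resize(b,None,fx=4,fy=4,interpolation=2))
```

```text
(no output)
```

View pics/a.png

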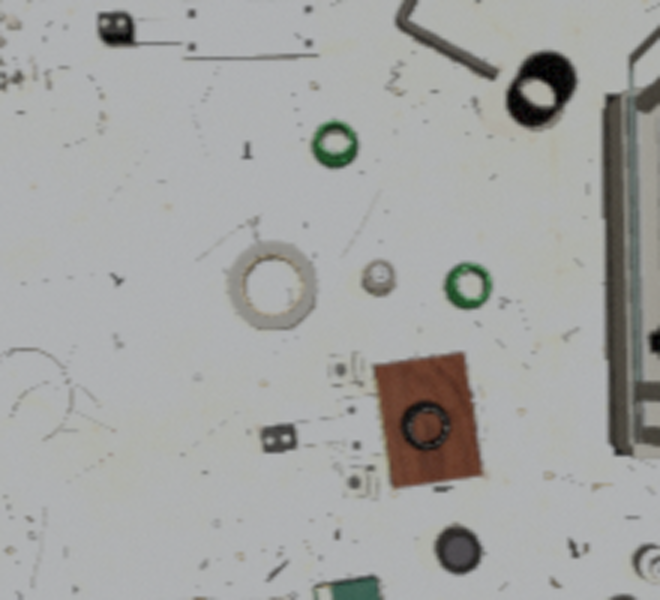

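View pics/b.png

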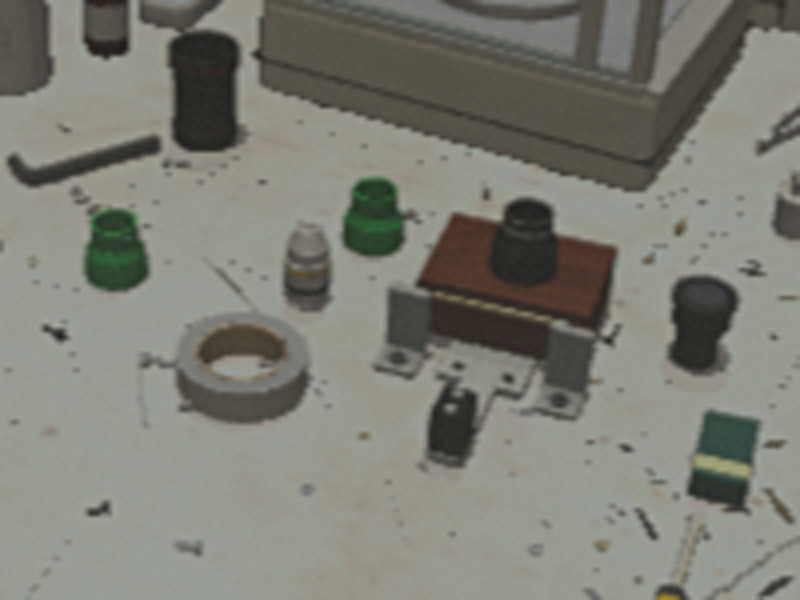

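Run:
```python
from h import *
f=viewer.grab_frame("top"); g=cv2.cvtColor(f["pixels"],cv2.COLOR_RGB2GRAY)
def blob(x0,y0,x1,y1,t):
    m=g[y0:y1,x0:x1]<t; v,u=np.nonzero(m); c=np.c_[u+x0,v+y0].astype(float)
    return c.mean(0),len(c),c.min(0),c.max(0),cv2.minAreaRect(c.astype(np.float32))
print(b:=blob(303,238,324,254,105)); print("grip",ray(f,b[0],.027))
s=[(334.0,223.1),(338.3,260.8)]
S=[ray(f,p,.006) for p in s]; print("screws",S); d=S[1]-S[0]; print("ang",np.degrees(np.arctan2(d[1],d[0])))
for c in [(374,366),(464,353),(482,474),(393,487)]: print("case",ray(f,(c[0]/3+220,c[1]/3+100),.04))
print("tape",ray(f,(272/3+220,285/3+100),.02),"T plate", )
f2=viewer.grab_frame("side")
for d in viewer.trace(f2,"plate_grip")[:1]:
    m=(cv2.cvtColor(f2["pixels"],cv2.COLOR_RGB2GRAY)<75); m[:, :355]=0; m[:,370:]=0; m[:225]=0; m[:247][247:]=0; m[250:]=0
    v,u=np.nonzero(m); print("side block",u.mean(),v.mean(),u.min(),u.max(),v.min(),v.max())
p=ray(f,b[0],.027); print("proj block mid in side",proj(f2,[p[0],p[1],.016]))
```

```text
(array([312.52      , 245.81333333]), 75, array([307., 242.]), array([318., 250.]), ((312.5, 246.0), (8.0, 11.0), 90.0))
grip [0.53679464 0.02785524 0.027     ]
screws [array([ 0.58588244, -0.01959962,  0.006     ]), array([ 0.50210494, -0.02834777,  0.006     ])]
ang -174.03870258471255
case [ 0.58805439 -0.04218398  0.04      ]
case [ 0.5968396  -0.10651751  0.04      ]
case [ 0.51075295 -0.11802008  0.04      ]
case [ 0.5018645  -0.05475782  0.04      ]
tape [0.64831119 0.03148057 0.02      ] T plate
side block 362.7852760736196 235.86503067484662 357 368 225 245
proj block mid in side (np.float64(363.0692870496672), np.float64(235.6603443357657))
```

View pics/top0.png

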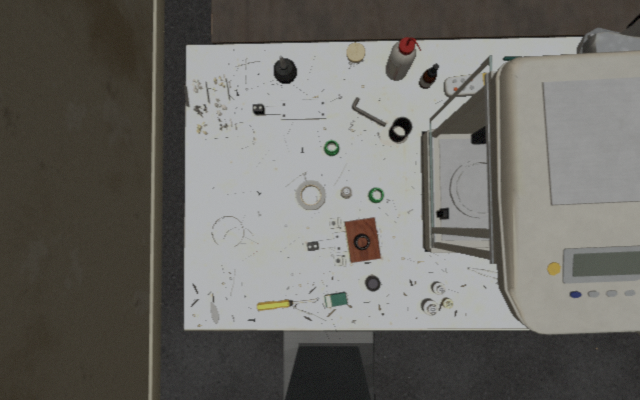

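View pics/side0.png

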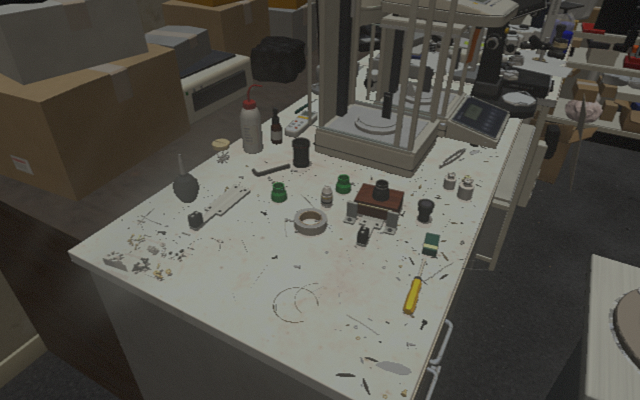

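Run:
```python
from h import *
f=viewer.grab_frame("top");f2=viewer.grab_frame("side")
for z in (0,.05,.1,.15,.2,.3):
    p=ray(f,(567,250),z); q=ray(f,(515,328),z); print(z,p,proj(f2,p),q,proj(f2,q),ray(f,(425,250),z)[:2],ray(f,(495,262),z)[:2])
```

```text
0 [ 0.5227595  -0.53205637  0.        ] (np.float64(448.00876373547294), np.float64(129.84695033115753)) [ 0.35325882 -0.41377713  0.        ] (np.float64(502.82662324367567), np.float64(163.8130787285566)) [ 0.52451774 -0.22152643] [ 0.49722653 -0.37465081]
0.05 [ 0.52622078 -0.50331774  0.05      ] (np.float64(447.3580739646786), np.float64(117.01542745055691)) [ 0.36606445 -0.39155907  0.05      ] (np.float64(501.0937563249657), np.float64(148.59180537465548)) [ 0.52788209 -0.2099069 ] [ 0.50209541 -0.35458974]
0.1 [ 0.52968206 -0.47457911  0.1       ] (np.float64(446.6510136996359), np.float64(103.07228530190545)) [ 0.37887007 -0.36934102  0.1       ] (np.float64(499.21952800464635), np.float64(132.12883220390557)) [ 0.53124644 -0.19828738] [ 0.50696429 -0.33452867]
0.15 [ 0.53314334 -0.44584048  0.15      ] (np.float64(445.87992604991035), np.float64(87.86653094015601)) [ 0.3916757  -0.34712297  0.15      ] (np.float64(497.18590506328985), np.float64(114.26575780682857)) [ 0.53461078 -0.18666785] [ 0.51183316 -0.3144676 ]
0.2 [ 0.53660461 -0.41710185  0.2       ] (np.float64(445.0357016307088), np.float64(71.21852840874831)) [ 0.40448133 -0.32490492  0.2       ] (np.float64(494.97165077240555), np.float64(94.81604157490463)) [ 0.53797513 -0.17504833] [ 0.51670204 -0.29440654]
0.3 [ 0.54352717 -0.35962459  0.3       ] (np.float64(443.08185941658144), np.float64(32.68899836088559)) [ 0.43009258 -0.28046882  0.3       ] (np.float64(489.8955994669828), np.float64(50.22867964650979)) [ 0.54470383 -0.15180928] [ 0.52643979 -0.2542844 ]
```

Run:
```python
import cv2
cv2.imwrite("pics/c.png",cv2.resize(cv2.imread("pics/side0.png")[0:200,290:550],None,fx=3,fy=3,interpolation=2))
```

```text
(no output)
```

View pics/c.png

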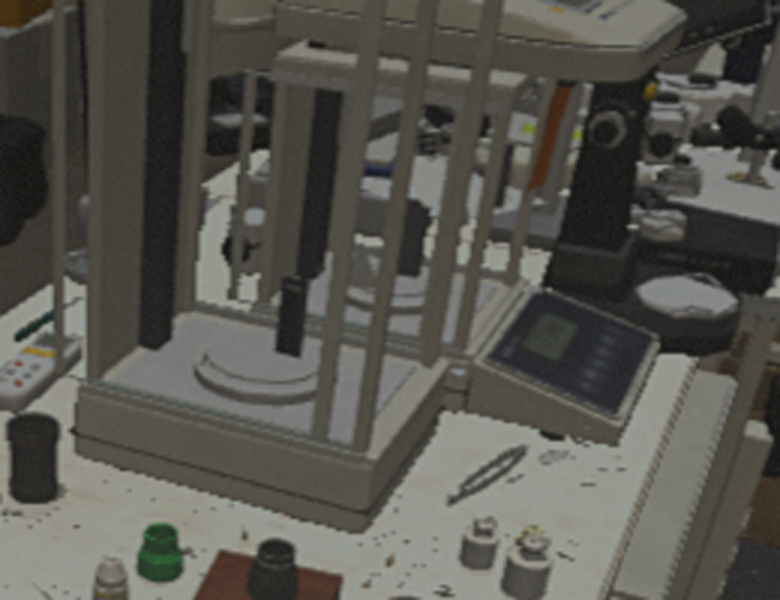

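play_rows:
  commands:
    - [[0, 0, -0.1, 0, 0], [0, 0, -0.25, 0, 0], [0, 0, -0.4, 0, 0], [0, 0, -0.55, 0, 0], [0, 0, -0.7, 0, 0], [0, 0, -0.85, 0, 0], [0, 0, -1, 0, 0], [0, 0, -1, 0, 0]]

```text
clock: 1.42
tcp_pos: [0.1092, -0.4566, 0.2308]
orientation: [-3.116, -0.369, 0.001]
contact_force: [-0.5, 0.2, 0.4]
grip_width: 0.0428
gripper_force: 0.0
```

play_rows:
  commands:
    - [[0, 0.1, -0.04, 0, -0.03], [0, 0.22, -0.1, 0, -0.07], [0, 0.34, -0.15, 0, -0.11], [0, 0.46, -0.2, 0, -0.15], [0, 0.58, -0.26, 0, -0.19], [0, 0.7, -0.31, 0, -0.23], [0, 0.82, -0.36, 0, -0.26], [0, 0.97, -0.43, 0, -0.29], [0, 0.97, -0.43, 0, -0.29]]

```text
clock: 2.17
tcp_pos: [0.2853, -0.3294, 0.2319]
orientation: [2.949, 1.08, 0.005]
contact_force: [-0.7, 0.1, -0.4]
grip_width: 0.0426
gripper_force: 0.0
```

```bash
cat >> h.py <<'E'
from scipy.spatial.transform import Rotation as Ro
def step(p,yaw,o=None):
    "scaled shift/turn to world p with tool-y at yaw deg"
    o=o or get_obs(); R=Ro.from_rotvec(o["orientation"]).as_matrix(); y=np.degrees(np.arctan2(R[1,1],R[0,1]))
    return np.round(R.T@(np.array(p)-o["tcp_pos"])/.2,3), round(-(yaw-y)/90,3)
E
python3 - <<'E'
from h import *
o=get_obs(); print(o["clock"],o["tcp_pos"],o["joints"],o["grip_width"]); print(step([.42,-.17,.23],-30))
E
```

```text
2.1667 [ 0.28529936 -0.32937424  0.23191953] [ 0.95121312  0.09064605 -0.24867338  2.08362523  0.02417296  0.96793905
 -0.17856003] 0.04256721486884709
(array([ 1.029, -0.173,  0.012]), np.float64(-0.22))
```

play_rows:
  commands:
    - [[0, 0.1, -0.02, 0, -0.02], [0, 0.23, -0.04, 0, -0.05], [0, 0.36, -0.06, 0, -0.08], [0, 0.49, -0.08, 0, -0.11], [0, 0.62, -0.11, 0, -0.14], [0, 0.75, -0.13, 0, -0.17], [0, 0.88, -0.15, 0, -0.2], [0, 1.0, -0.17, 0, -0.22], [0, 1.0, -0.17, 0, -0.22]]

```text
clock: 2.92
tcp_pos: [0.4159, -0.175, 0.232]
orientation: [2.722, 1.569, 0.006]
contact_force: [0.5, -0.7, 0.7]
grip_width: 0.043
gripper_force: 0.0
```

Run:
```python
from h import *
o=get_obs(); print(o["clock"],o["tcp_pos"],o["joints"]); print(step([.51,-.02,.2],0)); print(step([.537,.028,.15],7))
```

```text
2.9167 [ 0.41592882 -0.17497011  0.23199505] [ 0.69007075  0.13483474 -0.46182656  2.04158385  0.06948094  0.97736027
 -0.33196305]
(array([0.906, 0.018, 0.163]), np.float64(-0.334))
(array([1.18 , 0.014, 0.414]), np.float64(-0.412))
```

play_rows:
  commands:
    - [[0, 0.1, 0, 0, -0.03], [0, 0.22, 0, 0, -0.08], [0, 0.35, 0.01, 0, -0.13], [0, 0.48, 0.01, 0, -0.18], [0, 0.61, 0.01, 0, -0.23], [0, 0.74, 0.01, 0, -0.28], [0, 0.87, 0.01, 0, -0.34], [0, 1.0, 0.01, 0.08, -0.39], [0, 1.0, 0.01, 0.16, -0.41], [0, 1.0, 0.01, 0.16, -0.41]]

```text
clock: 3.75
tcp_pos: [0.5145, -0.0069, 0.1968]
orientation: [-2.089, -2.341, 0.003]
contact_force: [-0.8, -1.1, -0.2]
grip_width: 0.0428
gripper_force: 0.0
```

Run:
```python
from h import *
o=get_obs(); print(o["clock"],o["tcp_pos"],o["joints"],o["orientation"]); print(step([.537,.028,.1],7.3))
```

```text
3.75 [ 0.51449432 -0.00692687  0.19683764] [ 0.4300829   0.32173391 -0.64160823  1.93433374  0.2302376   0.96277532
 -0.2064627 ] [-2.08888936 -2.34132279  0.00283001]
(array([0.16 , 0.134, 0.484]), np.float64(-0.009))
```

play_rows:
  commands:
    - [[0, 0.08, 0.06, 0, -0.01], [0, 0.16, 0.134, 0, -0.01], [0, 0.16, 0.134, 0.1, -0.01], [0, 0.16, 0.134, 0.25, -0.01], [0, 0.16, 0.134, 0.4, -0.01], [0, 0.16, 0.134, 0.6, -0.01], [0, 0.16, 0.134, 0.7, -0.01], [0, 0.16, 0.134, 0.7, -0.01]]

```text
clock: 4.42
tcp_pos: [0.5355, 0.0246, 0.0556]
orientation: [-2.077, -2.35, 0.01]
contact_force: [-0.5, -0.2, 0.3]
grip_width: 0.0427
gripper_force: 0.0
```

Run:
```python
from h import *
o=get_obs(); print(o["clock"],o["tcp_pos"],o["contact_force"]); print(step([.537,.028,.006],7.3))
f=viewer.grab_frame("top");f2=viewer.grab_frame("side")
print(proj(f2,o["tcp_pos"]))
a=f["pixels"][190:290,270:400];b=f2["pixels"][150:270,300:430]
im=np.hstack([cv2.resize(a,(390,400)),cv2.resize(b,(400,400),interpolation=2)])
cv2.imwrite("pics/d.png",cv2.cvtColor(im,4))
```

```text
4.4167 [0.53551936 0.02459465 0.05562243] [-0.46020745 -0.20630876  0.31709325]
(array([0.016, 0.011, 0.248]), np.float64(-0.003))
(np.float64(365.9568836477116), np.float64(218.47243148953584))
```

View pics/d.png

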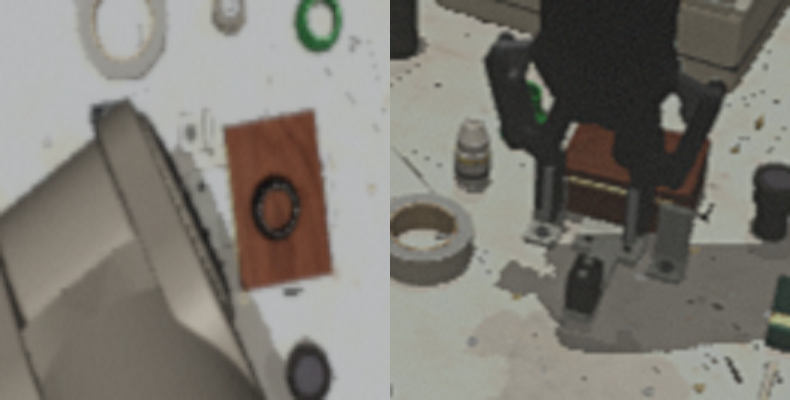

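play_rows:
  commands:
    - [[0, 0.018, 0.011, 0.04, 0], [0, 0.018, 0.011, 0.1, 0], [0, 0.018, 0.011, 0.16, 0], [0, 0.018, 0.011, 0.21, 0], [0, 0.018, 0.011, 0.24, 0], [0, 0.018, 0.011, 0.245, 0], [0, 0.018, 0.011, 0.245, 0]]
  grip_force: 40

```text
clock: 5.1
tcp_pos: [0.5399, 0.0305, 0.0097]
orientation: [-2.077, -2.356, 0.001]
contact_force: [-0.6, 0.8, 0.4]
grip_width: 0.0427
gripper_force: 0.0
```

play_rows:
  commands:
    - [[0.3, 0, 0, 0, 0], [0.5, 0, 0, 0, 0], [0.7, 0, 0, 0, 0], [1, 0, 0, 0, 0], [1, 0, 0, 0, 0], [1, 0, 0, 0, 0], [1, 0, 0, 0, 0]]
  grip_force: 40

```text
clock: 5.68
tcp_pos: [0.5405, 0.0306, 0.0108]
orientation: [2.077, 2.356, 0.0]
contact_force: [-1.5, 0.6, 6.1]
grip_width: 0.0173
gripper_force: 40.0
```

Run:
```python
from h import *
o=get_obs(); print(o["clock"],o["tcp_pos"],o["joints"],o["contact_force"],o["grip_width"]); u=np.array([-np.sin(np.radians(7)),np.cos(np.radians(7)),0])
print(step(o["tcp_pos"]+.112*u,7))
f=viewer.grab_frame("side"); 
print([ (d["rect"],round(d["score"],2)) for d in viewer.trace(f,"case")[:1]])
```

```text
5.6833 [0.54047414 0.03061238 0.01083159] [ 0.2205923   0.62513926 -0.50082732  1.99890522  0.49243557  0.63702282
 -0.47831868] [-1.52744604  0.63672156  6.13789434] 0.01725940023784152
(array([ 0.56 ,  0.002, -0.   ]), np.float64(0.002))
[([358.2, 188.9, 403.2, 216.6], 0.61)]
```

play_rows:
  commands:
    - [[1, 0, 0, -0.004, 0], [1, 0.005, 0, -0.004, 0], [1, 0.015, 0, -0.004, 0], [1, 0.03, 0, -0.004, 0], [1, 0.045, 0, -0.004, 0], [1, 0.06, 0, -0.004, 0], [1, 0.08, 0, -0.004, 0], [1, 0.1, 0, -0.004, 0], [1, 0.12, 0, -0.004, 0], [1, 0.14, 0, -0.004, 0], [1, 0.155, 0, -0.004, 0], [1, 0.16, 0, -0.004, 0]]

```text
clock: 6.78
tcp_pos: [0.5361, 0.063, 0.0111]
orientation: [-2.076, -2.357, -0.0]
contact_force: [-0.3, -2.4, -2.2]
grip_width: 0.0173
gripper_force: 39.0
```

Run:
```python
from h import *
o=get_obs(); print(o["clock"],o["tcp_pos"],o["joints"],o["contact_force"],o["grip_width"])
f=viewer.grab_frame("top");f2=viewer.grab_frame("side")
a=f["pixels"][190:290,270:400];b=f2["pixels"][150:270,300:430]
im=np.hstack([cv2.resize(a,(390,400)),cv2.resize(b,(400,400),interpolation=2)])
cv2.imwrite("pics/e.png",cv2.cvtColor(im,4))
```

```text
6.7833 [0.53609304 0.06301801 0.01111626] [ 0.16121348  0.62330703 -0.50172111  2.00197528  0.49164632  0.6362805
 -0.53793055] [-0.32707261 -2.39389896 -2.20858803] 0.01729077424432398
```

View pics/e.png

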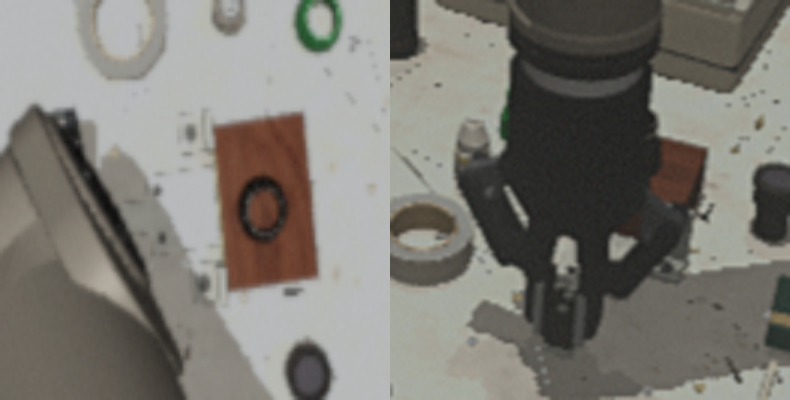

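play_rows:
  commands:
    - [[1, 0.01, 0, 0.001, 0], [1, 0.03, 0, 0.001, 0], [1, 0.055, 0, 0.001, 0], [1, 0.08, 0, 0.001, 0], [1, 0.105, 0, 0.001, 0], [1, 0.13, 0, 0.001, 0], [1, 0.155, 0, 0.001, 0], [1, 0.18, 0, 0.001, 0], [1, 0.205, 0, 0.001, 0], [1, 0.23, 0, 0.001, 0], [1, 0.24, 0, 0.001, 0], [1, 0.245, 0, 0.001, 0]]

```text
clock: 7.88
tcp_pos: [0.5301, 0.1121, 0.011]
orientation: [-2.076, -2.358, -0.001]
contact_force: [-0.4, -1.0, -1.6]
grip_width: 0.0173
gripper_force: 39.1
```

play_rows:
  commands:
    - [[1, 0.01, 0, 0.001, 0], [1, 0.03, 0, 0.001, 0], [1, 0.05, 0, 0.001, 0], [1, 0.07, 0, 0.001, 0], [1, 0.09, 0, 0.001, 0], [1, 0.11, 0, 0.001, 0], [1, 0.13, 0, 0.001, 0], [1, 0.15, 0, 0.001, 0], [1, 0.165, 0, 0.001, 0], [1, 0.175, 0, 0.001, 0], [1, 0.18, 0, 0.001, 0], [1, 0.18, 0, 0.001, 0]]

```text
clock: 8.88
tcp_pos: [0.5257, 0.1468, 0.0109]
orientation: [2.077, 2.357, 0.0]
contact_force: [0.1, -1.8, 4.8]
grip_width: 0.0169
gripper_force: 39.8
```

Run:
```python
from h import *
o=get_obs(); print(o["clock"],o["tcp_pos"],o["contact_force"],o["grip_width"])
f=viewer.grab_frame("top");f2=viewer.grab_frame("side")
a=f["pixels"][190:290,230:400];b=f2["pixels"][150:300,300:430]
im=np.hstack([cv2.resize(a,(400,235),interpolation=2),cv2.resize(b,(390,450),interpolation=2)[:235]]) if 0 else np.hstack([cv2.resize(cv2.copyMakeBorder(a,0,50,0,0,0),(420,450)),cv2.resize(b,(380,450),interpolation=2)])
cv2.imwrite("pics/f.png",cv2.cvtColor(im,4))
```

```text
8.8833 [0.52574044 0.14678432 0.01087293] [ 0.08013379 -1.81719991  4.75395635] 0.01690775325047872
```

View pics/f.png

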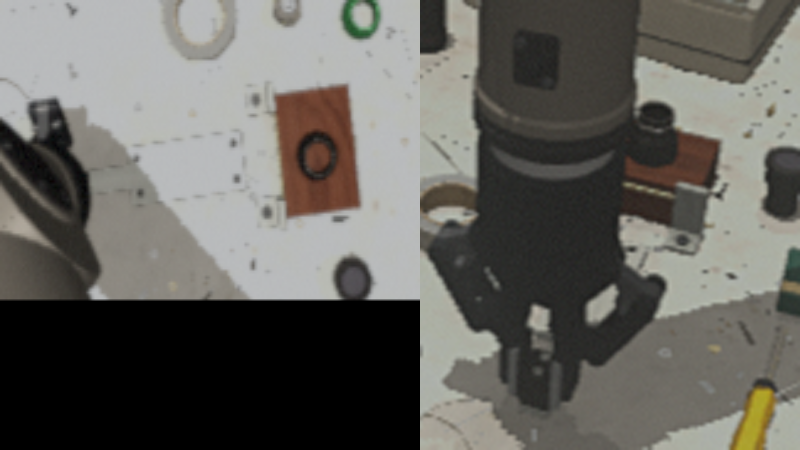

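play_rows:
  commands:
    - [[0.4, 0, 0, 0, 0], [0.2, 0, 0, 0, 0], [0, 0, 0, 0, 0], [0, 0, 0, 0, 0], [0, 0, 0, 0, 0], [0, 0, 0, -0.03, 0], [0, 0, 0, -0.1, 0], [0, 0, 0, -0.2, 0], [0, 0, 0, -0.35, 0], [0, 0, 0, -0.5, 0], [0, 0, 0, -0.6, 0], [0, 0, 0, -0.6, 0]]

```text
clock: 9.98
tcp_pos: [0.5282, 0.148, 0.1355]
orientation: [2.075, 2.354, 0.01]
contact_force: [0.5, 0.5, 0.7]
grip_width: 0.0427
gripper_force: 0.0
```

Run:
```python
from h import *
o=get_obs(); print(o["clock"],o["tcp_pos"],o["contact_force"],o["grip_width"])
f=viewer.grab_frame("top");f2=viewer.grab_frame("side")
s=[(334.0,223.1),(338.3,260.8)]
mid=sum(ray(f,p,.006) for p in s)/2
a=np.radians(7);x=np.array([np.cos(a),np.sin(a),0]);y=np.array([-x[1],x[0],0]); org=np.array([.537,.028,0])-.062*y
for t,z in(("plate_grip",.003),("case",.034),("eye_loupe",.068)):
    for d in viewer.trace(f,t)[:2]:
        v,u=np.nonzero(d["pixels"]); p=ray(f,(u.mean(),v.mean()),z)-org; print(t,d["score"],d["rect"],"stop frame",p@x,p@y)
a=f["pixels"][190:290,230:400];b=f2["pixels"][150:300,300:430]
im=np.hstack([cv2.resize(cv2.copyMakeBorder(a,0,50,0,0,0),(420,450)),cv2.resize(b,(380,450),interpolation=2)])
cv2.imwrite("pics/g.png",cv2.cvtColor(im,4))
```

```text
9.9833 [0.52819938 0.147966   0.13550743] [0.48761665 0.47194656 0.66492114] 0.0427417878025865
plate_grip 0.97 [253.2, 237.1, 331.4, 260.4] stop frame 0.00151412166795997 0.09689527710584583
plate_grip 0.36 [342.1, 216.6, 377.8, 262.8] stop frame -0.0012988135561712603 -0.0374255973474379
case 0.82 [343.6, 216.9, 378.8, 262.4] stop frame 0.0013116525017779445 -0.0367675901748454
eye_loupe 0.61 [322.5, 140.0, 339.1, 155.0] stop frame 0.1996711496085115 -0.0040063183003535095
eye_loupe 0.56 [352.4, 235.6, 363.7, 249.2] stop frame -0.0015609830536508322 -0.03092397917447155
```

View pics/g.png

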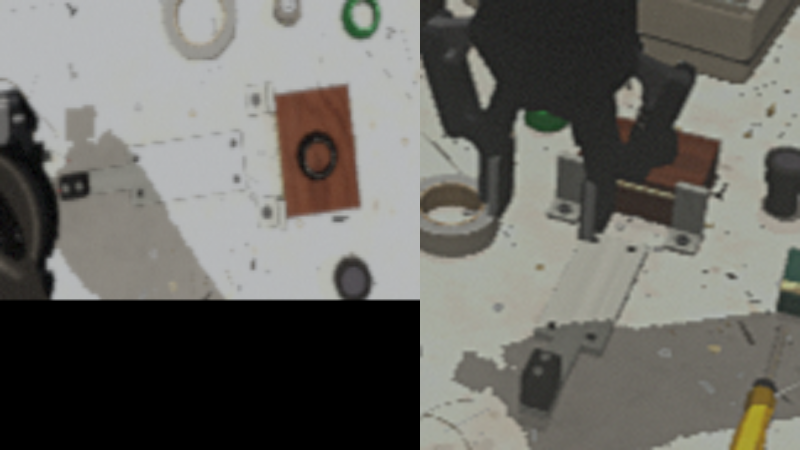

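```bash
python3 -c "
from bench import r
print(r.hand_in())"
```

```text
the job is handed in; nothing more can be done
None
```

The plate is drawn out past the brackets and lying flat, and the last pictures show the box flat behind them with the loupe standing on it. I handed the job in at about 10 s on the robot's clock; the hand-in gave no verdict.

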